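Rock the stuck marble down out of the bottle neck

ROBOT

A 6-joint arm with a two-finger parallel gripper is mounted at the origin on the work surface. World frame = base frame: x ahead of the robot, y to its left, z up, the work surface at z = 0. Lengths are in m, angles in degrees, forces in N, time in s.
With the tool pointing down it reaches from about 0.3 to 0.775 m from the base axis. Payload 14.6 kg.
Tool frame: the origin (TCP) lies at the very end of the fingers, on their centre line; the grasp point (between the pads) lies 19 mm behind it (hold_point_z is the distance from the TCP to the grasp point, in m); x points along the fingers, z is the direction in which the jaws open and shut, and the axes are right-handed (so a half turn about x gives the same grasp; the last joint's range is limited). The gripper opens to 85 mm and grips with 20 to 120 N. Pads are 22 mm wide; open, the fingers measure 114 mm over their backs; the gripper's body (76 mm by 85 mm) begins 54 mm behind the grasp point. The pads swing forward as they close: fully open they stand 13 mm farther back than shut.
Start: joints at [65.913, 17.183, 87.147, -0, 75.671, -3.816], TCP at [0.191, 0.516, 0.231] pointing down, gripper open.
Joint ranges: [-173.82, 173.82], [-45.26, 126.66], [13.44, 144.39], [-59.66, 239.66], [0, 175.72], [-146.38, 146.38]. Speed limits (degrees/s): [127.2, 127.2, 147.25, 180, 180, 180].

INTERFACE

Orientations are given as [roll, pitch, yaw] about the fixed x, y, z axes, in that order (R = Rz(yaw) Ry(pitch) Rx(roll)).
In Python, from workcell import * gives the robot as it stands.
- The arm moves only by the tool arm_command, never from a script. Its argument "commands" is a list that holds one entry, the list of rows, each a list of 7 numbers: the turn, a rotation vector about the world's x, y, z in degrees, then the shift along the world's x, y, z in cm, then the closure, from -1 (fully open) to 1 (shut). In form: [[[rx, ry, rz, dx, dy, dz, gripper], ...]]. A call has exactly 10 rows; each row shifts and turns the commanded pose from where the row before left it; what a row does not reach is not made up. A row lasts 1/8 s, in which the tool goes at most 62.5 mm and 10.7 degrees, less where a joint would pass 70% of its speed; a pose out of reach is approached as far as the arm can. A call with a gripper value outside its range is refused whole. The fingers move at their own pace and stop on an object; the grip force is fixed at half the most. Time passes only in rows, so rows that do not move let the fingers close, or fill a call up. It gives the time, the measured TCP pose, the force and the opening at its end, in the units of the state.
- read_state(): the state, without advancing time (a new reading comes with each control period).
- read_camera(name): name is "scene" or "top"; returns a dict with "image" (384x512x3 uint8, blue, green, red), "depth" (384x512 float32, m along the optical axis (not along the pixel's ray), 0 where there is no reading), "mtx" (3x3 intrinsics, pixels), "k1" (the pictures are not rectified: a ray, as slopes to the right and down, at radius r is drawn at 1 + k1 r^2 times it, then the intrinsics apply), "R" (3x3) and "t" (3): a world point X has camera coordinates R X + t. Camera axes: x right, y down, z forward; pixel columns grow to the right and rows downward; lengths in m; the calibration is good to about 2 mm. A picture is of the moment at which its call begins.
- close_job(): hands the job in, once; it reports no verdict.
The state is a dict: "time": time; "qpos": joint angles; "qd": joint speeds; "tau": joint torques, N m; "ee_pos": TCP position; "tcp_rot": TCP orientation; "contact_force": force on the tool from outside, world axes, zero at the start; "wrist_torque": the same for the moment, N m; "grip_width": opening from 0.0 (shut) to 1.0 (fully open).
Only numpy, scipy, OpenCV 4.12 (cv2) and the standard library are available. Lean on these libraries where they do the work, as an engineer would, in place of code of your own. Each camera call takes 0.05 s, during which the arm holds its last target. There are 200 camera calls.

TASK

The stone marble is stuck in the neck of the clear flat bottle. Rock the bottle side to side along its broad direction until the marble drops down into the belly, never tipping it as far as lying down, then stand it gently upright on the middle of the cork mat and let go. Leave the lantern, jar, torch and ashtray where they are.

Things in the scene. Friction and masses are not known exactly. Their poses are not given: they have to be found in the camera images.
- bottle_mid (a point): Flat bottle of clear greenish glass with a thin steel rim, rectangular in plan, 154 mm tall, about 0.22 kg, loose, standing upright. This point: on its centre line, 77 mm above its underside. Axes: z up to its mouth, y along its broad side, x through its thickness. Belly 84 mm (y) by 48 mm (x), up to the flat shoulder 84 mm above the underside. Walls and floor 4 mm.
- bottle_neck (a point): A good grip point on the bottle's neck: centre line, 132 mm above the underside, axes as bottle_mid. The neck is 48 mm (y) by 32 mm (x) outside with flat sides, 40 by 24 mm inside, from 84 to 154 mm above the underside, open at the top.
- upper_rib (a point): Middle of the upper face of the rib the marble starts on, inside the neck: it reaches 16 mm in from the +y wall, 124 mm above the underside there, and slopes 12 degrees down to that wall. The marble rolls off when the bottle's mouth is tilted towards -y (about its x axis) past about 25 degrees, 40 being ample, and falls on the lower rib.
- lower_rib (a point): The same for the lower rib: it reaches 16 mm in from the -y wall, 92 mm above the underside there, and slopes 12 degrees down to that wall. The marble rolls off it when the bottle's mouth is tilted towards +y past about 25 degrees, 40 being ample, and falls into the belly.
- marble_center (a point): Centre of the dark stone marble, 20 mm diameter, 11 g, loose. It starts on the upper rib in the bottle's neck, about 136 mm above the bottle's underside, seen through the clear wall and the mouth. Freed and lying in the belly it is 14 mm above the bottle's underside. Only its position matters
- coaster_top (a point): Centre of the upper face of the square cork mat, 140 by 140 mm, 6 mm thick, fixed on the almirah top; z up, x and y along its edges
- lantern: Tall cylindrical LED lantern, 92 mm diameter, 240 mm high with its wire bail, loose, a bystander. Origin at the centre of its underside
- jar: Brown ceramic jar with clipped lid, about 100 mm diameter, 118 mm high, loose, a bystander. Origin at the centre of its underside
- torch: Sky-blue plastic torch lying on its side, 165 mm long along its x axis, head (at +x) 48 mm diameter, loose, a bystander. Origin on the surface under its middle
- ashtray: Round glass ashtray, 116 mm diameter, 34 mm high, loose, a bystander. Origin at the centre of its underside

How it is judged (in metres and radians):
On the way:
1. the marble has dropped out of the neck into the bottle's belly (z of marble_center in the frame of bottle_mid below -0.007 m and distance between marble_center and bottle_mid below 0.09 m), for 0.2 s.
At the end, for the whole second after the job is handed in: The marble lies on the floor of the bottle's belly; the bottle stands released and upright (within 4.5 degrees) on the cork mat, its centre line within 30 mm of the mat's centre (z of marble_center in the frame of bottle_mid below -0.05 m and distance between marble_center and bottle_mid below 0.085 m and angle between bottle_mid's own z axis and vertical below 0.08 rad and horizontal distance between bottle_mid and coaster_top below 0.03 m and z of bottle_mid in the frame of coaster_top between 0.072 and 0.082 m); the robot touches nothing.
It fails at once if the bottle is tipped more than 69 degrees from upright (angle between bottle_mid's own z axis and vertical above 1.2 rad).
It fails at once if the marble leaves the bottle (distance between marble_center and bottle_mid above 0.1 m).
It fails at once if the bottle is dropped or banged on the mat (moves faster than 0.45 m/s within 23 mm above it, or presses it with over 60 N) (contact force between bottle and coaster above 60 N or (linear speed of bottle above 0.45 m/s and horizontal distance between bottle_mid and coaster_top below 0.08 m and z of bottle_mid in the frame of coaster_top below 0.1 m)).
It fails at once if the lantern, jar, torch or ashtray is moved more than 20 mm (distance of any of lantern, jar, torch, ashtray from where it was at the start of the episode above 0.02 m).
It also fails if it takes over 48 s, if anything falls off the work surface, if the arm or the gripper's body presses on something with over 40 N, if the wrist force passes 120 N, or if a joint passes its speed limit or range.

## Working session

There is one attempt and no reset: what is moved stays moved. The work goes in short steps, Python scripts to look and compute and a tool call to move; the robot and the scene stay as the last step left them, time stands still between calls to the robot, and variables do not carry over. Pictures are saved under pics/ and viewed, about 8 in all and at most 12, crops included, and the job is handed in when it is done.

Besides the shell and the picture viewer there is one more tool, called as name(argument=value, ...), one argument or row to a line, values as JSON. arm_command: Moves the arm, as the interface text tells. Its arguments: {"type":"object","properties":{"commands":{"type":"array","items":{"type":"array","items":{"type":"array","items":{"type":"number"}}}}},"required":["commands"]}

```bash
mkdir -p pics; ls; cat > h.py <<'E'
from workcell import *
import numpy as np, cv2
def cam(n,save=None):
    c=read_camera(n)
    if save: cv2.imwrite('pics/'+save,c['image'])
    return c
def ray(c,u,v):
    m=c['mtx']; d=np.array([(u-m[0,2])/m[0,0],(v-m[1,2])/m[1,1]]); s=d.copy()
    for _ in range(20): s=d/(1+c['k1']*(s@s))
    R=np.array(c['R']);o=-R.T@np.array(c['t']); return o,R.T@np.array([s[0],s[1],1.])
def onz(c,u,v,z):
    o,d=ray(c,u,v); return o+d*(z-o[2])/d[2]
def proj(c,X):
    p=np.array(c['R'])@X+np.array(c['t']); s=p[:2]/p[2]; s=s*(1+c['k1']*(s@s)); m=c['mtx']
    return np.array([m[0,0]*s[0]+m[0,2],m[1,1]*s[1]+m[1,2]])
E
python3 - <<'E'
from h import *
a=cam('scene','s1.png');b=cam('top','t1.png')
for c in(a,b):print(c['mtx'],c['k1'],-np.array(c['R']).T@np.array(c['t']),np.array(c['R'])[2])
print(read_state())
E
```

```text
pics
[[431.62148023   0.         252.24414365]
 [  0.         431.62148023 191.39158361]
 [  0.           0.           1.        ]] 0.03443025193713413 [ 1.28863556 -0.07255193  1.3040541 ] [-0.529412    0.04589266 -0.84712266]
[[410.0356113    0.         254.0719092 ]
 [  0.         410.0356113  186.13826699]
 [  0.           0.           1.        ]] 0.03488582343859133 [0.37717443 0.01232822 1.26809736] [ 0.1572376   0.00213033 -0.9875585 ]
{'time': 0.1, 'qpos': array([ 6.59124419e+01,  1.72126750e+01,  8.71773913e+01, -7.38741566e-04,
        7.56702774e+01, -3.81715802e+00]), 'qd': array([-0.01546065, -0.09625074, -0.04928669, -0.0079106 , -0.00144848,
       -0.01083838]), 'tau': array([ 1.29096195e-03, -5.44375598e+01, -3.62367833e+01, -1.17861046e-04,
        3.02069187e-03, -1.03959248e-04]), 'ee_pos': array([0.19047764, 0.51573562, 0.23077107]), 'tcp_rot': array([ 176.86223287,   89.93965213, -113.40798397]), 'contact_force': array([-0.36897764, -0.11522686,  1.29575821]), 'wrist_torque': array([ 0.05443866, -0.00513391, -0.00895294]), 'grip_width': 1.0034125413789647}
```

View pics/s1.png

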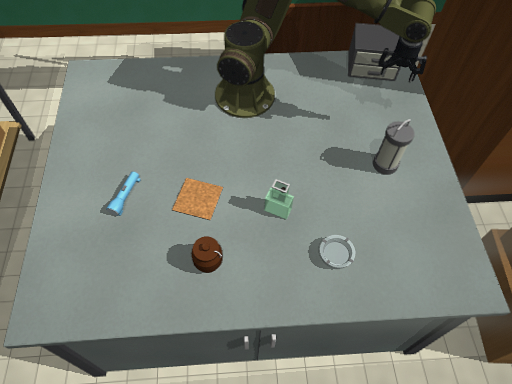

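View pics/t1.png

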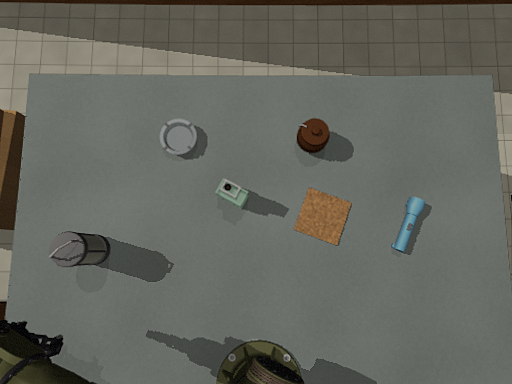

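The scene view shows the bottle at about (280,200) and the mat at (198,198). In the top view they are at (232,193) and (323,216), with the marble dark at (228,187) inside the mouth. Next I measure.

```bash
python3 - <<'E'
from h import *
a=cam('scene');b=cam('top')
ims=[]
for n,c,(x0,y0) in(('s',a,(245,165)),('t',b,(200,165))):
    im=c['image']; hsv=cv2.cvtColor(im,cv2.COLOR_BGR2HSV)
    # mat
    m=cv2.inRange(hsv,(5,120,90),(20,255,255))
    for ct in cv2.findContours(m,0,2)[0]:
        if cv2.contourArea(ct)>500:
            r=cv2.minAreaRect(ct); P=np.array([onz(c,*p,.006) for p in cv2.boxPoints(r)])
            print(n,'mat',r,P.mean(0),[np.linalg.norm(P[i]-P[i-1]) for i in range(4)],np.degrees(np.arctan2(*(P[1]-P[0])[1::-1])))
    g=cv2.inRange(hsv,(45,35,60),(90,255,255))
    for ct in cv2.findContours(g,0,2)[0]:
        if cv2.contourArea(ct)>100: print(n,'green',cv2.boundingRect(ct),cv2.contourArea(ct))
    ims.append(cv2.resize(im[y0:y0+60,x0:x0+70],None,fx=5.7,fy=5.7,interpolation=cv2.INTER_CUBIC))
cv2.imwrite('pics/c1.png',np.hstack(ims)) 
E
```

```text
s mat ((197.18911743164062, 198.1813507080078), (42.296783447265625, 34.6619873046875), 14.743562698364258) [ 0.49182699 -0.19698747  0.006     ] [np.float64(0.14856209811360507), np.float64(0.14079435440297855), np.float64(0.15622154684067072), np.float64(0.13794950921890292)] 168.70096596341244
s green (264, 187, 30, 33) 614.0
s green (0, 0, 243, 26) 5282.5
t mat ((322.59979248046875, 216.0620880126953), (45.694068908691406, 44.597618103027344), 19.358993530273438) [ 0.48655214 -0.1961773   0.006     ] [np.float64(0.1379775983545233), np.float64(0.13896260228671703), np.float64(0.14020771110702174), np.float64(0.13799115359212316)] -19.91635426464569
t mat ((1.167816400527954, 150.1504364013672), (13.928397178649902, 82.56511688232422), 11.17383861541748) [0.6900701  0.80469337 0.006     ] [np.float64(0.042573745133053106), np.float64(0.26086692950783535), np.float64(0.043943056949443636), np.float64(0.26080500272632107)] -5.00758496155327
t green (216, 179, 33, 30) 269.5
```

View pics/c1.png

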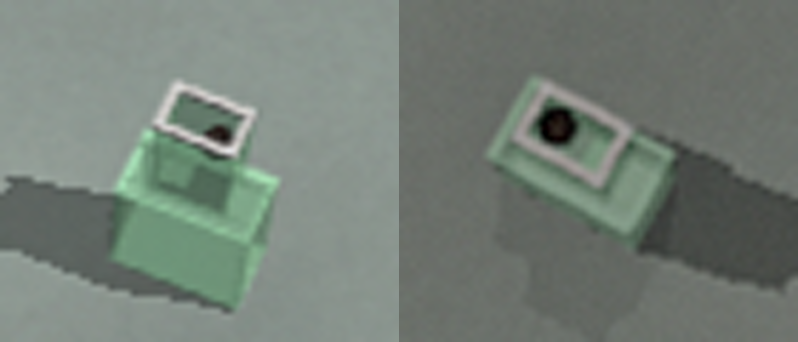

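The crop shows the rim corners in both views. In the top panel they are (545,82), (632,130), (602,186) and (513,138), with the marble at (557,126), which is at the left end. In the scene panel they are (178,82), (256,110), (237,156) and (155,122).

```bash
python3 - <<'E'
from h import *
for n,off,x0,y0,P,M,sh in(('scene',0,245,165,[(178,82),(256,110),(237,156),(155,122)],(218,133),[]),('top',399,200,165,[(545,82),(632,130),(602,186),(513,138)],(557,126),[(535,78),(677,153),(490,155)])):
    c=cam(n); f=lambda p:((p[0]-off+.5)/5.7-.5+x0,(p[1]+.5)/5.7-.5+y0)
    Q=np.array([onz(c,*f(p),.154) for p in P]); d=[np.linalg.norm(Q[i]-Q[(i+1)%4]) for i in range(4)]
    ang=lambda v:np.degrees(np.arctan2(v[1],v[0]))
    print(n,Q.mean(0),np.round(d,4),ang(Q[0]-Q[1]),ang(Q[3]-Q[2]),'marble',onz(c,*f(M),.136))
    if sh:
        S=np.array([onz(c,*f(p),.084) for p in sh]); print('shoulder centre',(S[1]+S[2])/2,np.linalg.norm(S[0]-S[1]),ang(S[0]-S[1]))
    # bystanders (rough, on table)
c=cam('top')
for k,p,z in(('jar',(313,135),.1),('ash',(179,137),.03),('lantern',(95,249),.0),('torchhead',(415,205),.03)):print(k,onz(c,*p,z))
E
```

```text
scene [0.55217602 0.0818827  0.154     ] [0.0468 0.0326 0.0499 0.0301] -117.14470191232171 -120.0952014972803 marble [0.55152931 0.08974239 0.136     ]
top [0.5488321  0.08058413 0.154     ] [0.0483 0.0307 0.049  0.0313] 61.1717292858241 61.83417625657175 marble [0.55549064 0.08956908 0.136     ]
shoulder centre [0.5492383  0.07931928 0.084     ] 0.08290054228763494 62.218213900479256
jar [ 0.71617468 -0.15754988  0.1       ]
ash [0.72803151 0.24944713 0.03      ]
lantern [0.38316815 0.49777214 0.        ]
torchhead [ 0.51903754 -0.4708973   0.03      ]
```

```bash
python3 - <<'E'
from h import *
from scipy.spatial.transform import Rotation as Ro
s=read_state();R=Ro.from_euler('xyz',s['tcp_rot'],degrees=True).as_matrix();print(R.round(3))
z=R[:,2];a=np.degrees(np.arctan2(z[1],z[0]));print('jaw az',a,'turn',[((-28.5-a+90)%180)-90],'d',(np.array([.55,.081,.25])-s['ee_pos'])*100, 'q',s['qpos'])
c=cam('scene');print('lantern base',onz(c,386,166,0.0))
E
```

```text
[[-0.    -0.938  0.346]
 [-0.     0.346  0.938]
 [-1.     0.    -0.   ]]
jaw az 69.72819234754067 turn [np.float64(81.77180765245933)] d [ 35.94716757 -43.48818114   1.88357781] q [ 6.59129510e+01  1.71895439e+01  8.71541510e+01  1.31902243e-03
  7.56707423e+01 -3.81556764e+00]
lantern base [0.39313038 0.50050843 0.        ]
```

arm_command(
  commands=[
    [[0, 0, -9.8, 0, -5.5, 1.5, -1], [0, 0, -9.8, 0, -5.5, 1.5, -1], [0, 0, -9.8, 0, -5.5, 1.5, -1], [0, 0, -9.8, 0, -5.5, 1.5, -1], [0, 0, -9.8, 5, -3.5, 0, -1], [0, 0, -9.8, 5, -3.5, 0, -1], [0, 0, -9.8, 5, -3.5, 0, -1], [0, 0, -9.8, 5, -3.5, 0, -1], [0, 0, -9.8, 5, -3.5, 0, -1], [0, 0, -9.8, 5, -3.5, 0, -1]],
  ],
)

```text
time: 1.65
ee_pos: [0.492, 0.0843, 0.2914]
tcp_rot: [40.5, 90.0, 11.9]
contact_force: [0.2, 2.1, 0.0]
grip_width: 0.999
```

arm_command(
  commands=[
    [[0, 0, 0, 3, 0, 0, -1], [0, 0, 0, 2.8, -0.3, 0, -1], [0, 0, 0, 0, 0, -3, -1], [0, 0, 0, 0, 0, -3, -1], [0, 0, 0, 0, 0, -3, -1], [0, 0, 0, 0, 0, -3, -1], [0, 0, 0, 0, 0, -2, -1], [0, 0, 0, 0, 0, -2, -1], [0, 0, 0, 0, 0, -1.4, -1], [0, 0, 0, 0, 0, -1, -1]],
  ],
)

```text
time: 2.9
ee_pos: [0.5486, 0.0829, 0.1068]
tcp_rot: [-149.2, 90.0, -177.5]
contact_force: [0.2, -0.5, -0.3]
grip_width: 1.0
```

arm_command(
  commands=[
    [[0, 0, 0, 0, 0, 0, -0.5], [0, 0, 0, 0, 0, 0, -0.2], [0, 0, 0, 0, 0, 0, 0], [0, 0, 0, 0, 0, 0, 0.2], [0, 0, 0, 0, 0, 0, 0.4], [0, 0, 0, 0, 0, 0, 1], [0, 0, 0, 0, 0, 0, 1], [0, 0, 0, 0, 0, 0, 1], [0, 0, 0, 0, 0, 0, 1], [0, 0, 0, 0, 0, 0, 1]],
  ],
)

```text
time: 4.15
ee_pos: [0.5489, 0.0829, 0.1077]
tcp_rot: [28.4, 89.9, 0.2]
contact_force: [1.4, -1.3, 6.1]
grip_width: 0.367
```

arm_command(
  commands=[
    [[0, 0, 0, 0, 0, 0.5, 1], [0, 0, 0, 0, 0, 1.5, 1], [0, 0, 0, 0, 0, 2, 1], [0, 0, 0, 0, 0, 2, 1], [0, 0, 0, 0, 0, 2, 1], [0, 0, 0, 0, 0, 2, 1], [0, 0, 0, 0, 0, 2, 1], [0, 0, 0, 0, 0, 1.5, 1], [0, 0, 0, 0, 0, 0.5, 1], [0, 0, 0, 0, 0, 0, 1]],
  ],
)

```text
time: 5.4
ee_pos: [0.5484, 0.0829, 0.2471]
tcp_rot: [-150.1, 90.0, -178.4]
contact_force: [-0.6, -0.8, -2.2]
grip_width: 0.369
```

```bash
cat > look.py <<'E'
from h import *
import sys
ims=[]
s=read_state();p=s['ee_pos']-[0,0,.03]
for n in('scene','top'):
    c=cam(n);u,v=proj(c,p).astype(int);x0=max(0,u-50);y0=max(0,v-50)
    ims.append(cv2.resize(c['image'][y0:y0+100,x0:x0+100],(400,400),interpolation=cv2.INTER_CUBIC));print(n,x0,y0)
cv2.imwrite('pics/'+sys.argv[1],np.hstack(ims));print(s['time'],s['ee_pos'],s['qpos'],s['contact_force'],s['grip_width'])
E
python3 look.py l1.png
```

```text
scene 232 122
top 177 134
5.4 [0.54844946 0.08293656 0.24714128] [4.81542116e+00 1.71141501e+01 8.51033778e+01 8.76019105e-04
 7.77978006e+01 3.30832510e+01] [-0.61658066 -0.84615414 -2.23339465] 0.3691850638291983
```

View pics/l1.png

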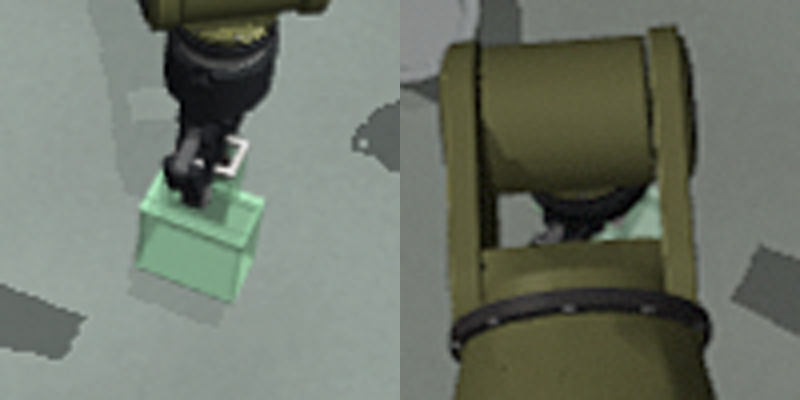

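The bottle is held upright at the neck, with the belly at about (200,240) in the left panel. Next I tilt the mouth towards -y.

arm_command(
  commands=[
    [[3.5, -1.9, 0, 0, 0, 0, 1], [4.4, -2.4, 0, 0, 0, 0, 1], [4.4, -2.4, 0, 0, 0, 0, 1], [4.4, -2.4, 0, 0, 0, 0, 1], [4.4, -2.4, 0, 0, 0, 0, 1], [4.4, -2.4, 0, 0, 0, 0, 1], [4.4, -2.4, 0, 0, 0, 0, 1], [4.4, -2.4, 0, 0, 0, 0, 1], [3.5, -1.9, 0, 0, 0, 0, 1], [0, 0, 0, 0, 0, 0, 1]],
  ],
)

```text
time: 6.75
ee_pos: [0.5481, 0.0824, 0.2461]
tcp_rot: [89.8, 47.0, 61.5]
contact_force: [-0.4, -0.8, -1.9]
grip_width: 0.369
```

arm_command(
  commands=[
    [[0, 0, 0, 0, 0, 0, 1], [0, 0, 0, 0, 0, 0, 1], [0, 0, 0, 0, 0, 0, 1], [0, 0, 0, 0, 0, 0, 1], [0, 0, 0, 0, 0, 0, 1], [0, 0, 0, 0, 0, 0, 1], [0, 0, 0, 0, 0, 0, 1], [0, 0, 0, 0, 0, 0, 1], [0, 0, 0, 0, 0, 0, 1], [0, 0, 0, 0, 0, 0, 1]],
  ],
)

```text
time: 8.0
ee_pos: [0.5485, 0.0829, 0.2473]
tcp_rot: [89.7, 47.0, 61.4]
contact_force: [0.3, -0.2, -2.6]
grip_width: 0.369
```

```bash
python3 look.py l2.png; python3 -c "
from h import *
from scipy.spatial.transform import Rotation as Ro
print(Ro.from_euler('xyz',read_state()['tcp_rot'],degrees=True).as_matrix().round(3))"
```

```text
scene 232 122
top 177 134
8.0 [0.54854388 0.08292547 0.2472657 ] [-12.19275691  10.25579557 102.7383201   47.6239424   62.4304266
  -5.28642071] [ 0.30051799 -0.18136068 -2.57711199] 0.3690804778539455
[[ 0.327  0.345  0.88 ]
 [ 0.599  0.644 -0.475]
 [-0.731  0.683  0.004]]
```

View pics/l2.png

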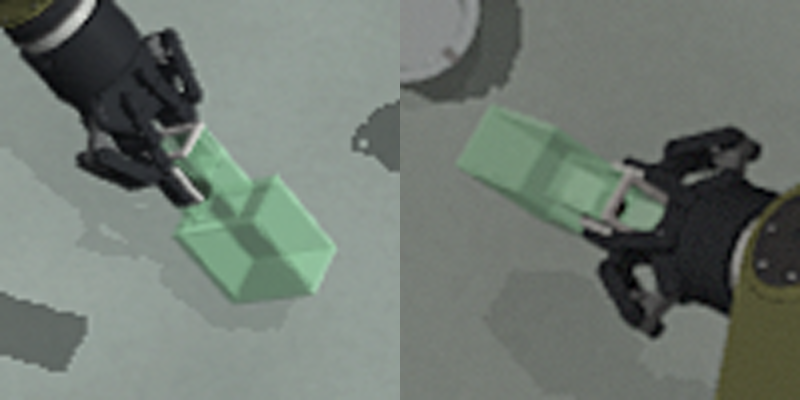

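The bottle is tilted with the gripper. The marble shows dark at (202,187) in the left panel and (620,208) in the right one, so I triangulate it.

```bash
cat > tri.py <<'E'
from h import *
from scipy.spatial.transform import Rotation as Ro
def tri(ps,pt,org):  # panel pixels -> world, then bottle frame (origin underside)
    L=[]
    for n,p,o,off in(('scene',ps,org[0],0),('top',pt,org[1],400)):
        L.append(ray(cam(n),(p[0]-off+.5)/4-.5+o[0],(p[1]+.5)/4-.5+o[1]))
    (a,d),(b,e)=L; s=np.linalg.lstsq(np.c_[d,-e],b-a,rcond=None)[0]
    X=(a+s[0]*d+b+s[1]*e)/2; st=read_state();R=Ro.from_euler('xyz',st['tcp_rot'],degrees=True).as_matrix()
    B=np.c_[R[:,2],R[:,1],-R[:,0]]
    if B[1,1]<0: B[:,:2]*=-1
    print('gap',np.linalg.norm(a+s[0]*d-b-s[1]*e),X,'bottle',B.T@(X-st['ee_pos'])+[0,0,.107])
E
python3 -c "
from tri import *
tri((202,187),(620,208),((232,122),(177,134)))"
```

```text
gap 0.009482287854685486 [0.54333857 0.07660123 0.23437822] bottle [-0.00165443 -0.01468796  0.10304757]
```

The marble is at bottle z ≈ 0.103 and y ≈ -0.015, so it is on the lower rib as expected. Now I tilt the other way.

arm_command(
  commands=[
    [[-3.5, 1.9, 0, 0, 0, 0, 1], [-4.8, 2.6, 0, 0, 0, 0, 1], [-4.8, 2.6, 0, 0, 0, 0, 1], [-4.8, 2.6, 0, 0, 0, 0, 1], [-4.8, 2.6, 0, 0, 0, 0, 1], [-4.8, 2.6, 0, 0, 0, 0, 1], [-4.8, 2.6, 0, 0, 0, 0, 1], [-4.8, 2.6, 0, 0, 0, 0, 1], [-4.8, 2.6, 0, 0, 0, 0, 1], [-4.8, 2.6, 0, 0, 0, 0, 1]],
  ],
)

```text
time: 9.45
ee_pos: [0.5486, 0.0831, 0.2474]
tcp_rot: [-89.6, 79.8, -117.8]
contact_force: [0.1, -0.0, -2.1]
grip_width: 0.367
```

arm_command(
  commands=[
    [[-4.8, 2.6, 0, 0, 0, 0, 1], [-4.8, 2.6, 0, 0, 0, 0, 1], [-4.8, 2.6, 0, 0, 0, 0, 1], [-4.8, 2.6, 0, 0, 0, 0, 1], [-4.8, 2.6, 0, 0, 0, 0, 1], [-4.8, 2.6, 0, 0, 0, 0, 1], [-3.5, 1.9, 0, 0, 0, 0, 1], [0, 0, 0, 0, 0, 0, 1], [0, 0, 0, 0, 0, 0, 1], [0, 0, 0, 0, 0, 0, 1]],
  ],
)

```text
time: 10.7
ee_pos: [0.5486, 0.0827, 0.2478]
tcp_rot: [-90.1, 43.3, -118.3]
contact_force: [-0.2, -0.6, -1.6]
grip_width: 0.366
```

arm_command(
  commands=[
    [[0, 0, 0, 0, 0, 0, 1], [0, 0, 0, 0, 0, 0, 1], [0, 0, 0, 0, 0, 0, 1], [0, 0, 0, 0, 0, 0, 1], [0, 0, 0, 0, 0, 0, 1], [0, 0, 0, 0, 0, 0, 1], [0, 0, 0, 0, 0, 0, 1], [0, 0, 0, 0, 0, 0, 1], [0, 0, 0, 0, 0, 0, 1], [0, 0, 0, 0, 0, 0, 1]],
  ],
)

```text
time: 11.95
ee_pos: [0.5486, 0.0829, 0.2473]
tcp_rot: [-90.1, 43.2, -118.3]
contact_force: [0.4, 0.4, -2.6]
grip_width: 0.365
```

```bash
python3 look.py l3.png; python3 -c "
from h import *
from scipy.spatial.transform import Rotation as Ro
print(Ro.from_euler('xyz',read_state()['tcp_rot'],degrees=True).as_matrix().round(3))"
```

```text
scene 232 122
top 177 134
11.95 [0.54855263 0.08294015 0.24726484] [ 17.66360626  36.41028273  67.56303471 -32.64234401 110.08103924
  43.98365007] [ 0.44687809  0.3808565  -2.58802163] 0.36519193938436684
[[-0.346  0.323  0.881]
 [-0.642  0.604 -0.473]
 [-0.685 -0.729 -0.002]]
```

View pics/l3.png

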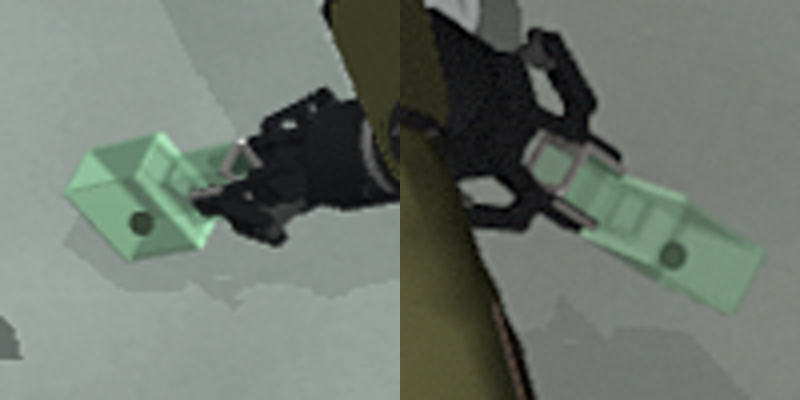

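The marble is in the belly, at (142,223) in the left panel and (672,255) in the right. I bring the bottle upright and carry it over the mat, staying high.

arm_command(
  commands=[
    [[2.6, -1.4, 0, 0, 0, 0, 1], [4.4, -2.4, 0, 0, 0, 0, 1], [4.4, -2.4, 0, 0, 0, 0, 1], [4.4, -2.4, 0, 0, 0, 0, 1], [4.4, -2.4, 0, 0, 0, 0, 1], [4.4, -2.4, 0, 0, 0, 0, 1], [4.4, -2.4, 0, 0, 0, 0, 1], [4.4, -2.4, 0, 0, 0, 0, 1], [4.4, -2.4, 0, 0, 0, 0, 1], [3.4, -1.8, 0, 0, 0, 0, 1]],
  ],
)

```text
time: 13.3
ee_pos: [0.5486, 0.0827, 0.2482]
tcp_rot: [54.6, 89.6, 26.3]
contact_force: [0.3, 0.5, -1.4]
grip_width: 0.367
```

arm_command(
  commands=[
    [[0, 0, 0, 0, -1.5, 0, 1], [0, 0, 0, -0.8, -3.5, 0, 1], [0, 0, 0, -0.8, -3.5, 0, 1], [0, 0, 0, -0.8, -3.5, 0, 1], [0, 0, 0, -0.8, -3.5, 0, 1], [0, 0, 0, -0.8, -3.5, 0, 1], [0, 0, 0, -0.8, -3.5, 0, 1], [0, 0, 0, -0.8, -3.5, 0, 1], [0, 0, 0, -0.4, -1.8, 0, 1], [0, 0, 0, 0, 0, 0, 1]],
  ],
)

```text
time: 14.55
ee_pos: [0.4883, -0.196, 0.2473]
tcp_rot: [25.3, 89.8, -3.1]
contact_force: [-0.3, 0.2, -1.9]
grip_width: 0.365
```

```bash
python3 look.py l4.png; python3 -c "
from h import *
from scipy.spatial.transform import Rotation as Ro
print(Ro.from_euler('xyz',read_state()['tcp_rot'],degrees=True).as_matrix().round(3))"
```

```text
scene 140 111
top 285 158
14.55 [ 0.48825637 -0.19600852  0.24729103] [-2.58911678e+01  1.33320467e+01  8.98506706e+01  6.47902801e-02
  7.66675988e+01  2.46583581e+00] [-0.25709011  0.2384649  -1.93710589] 0.3652465002790886
[[ 0.003  0.474  0.881]
 [ 0.     0.881 -0.474]
 [-1.     0.002  0.003]]
```

View pics/l4.png

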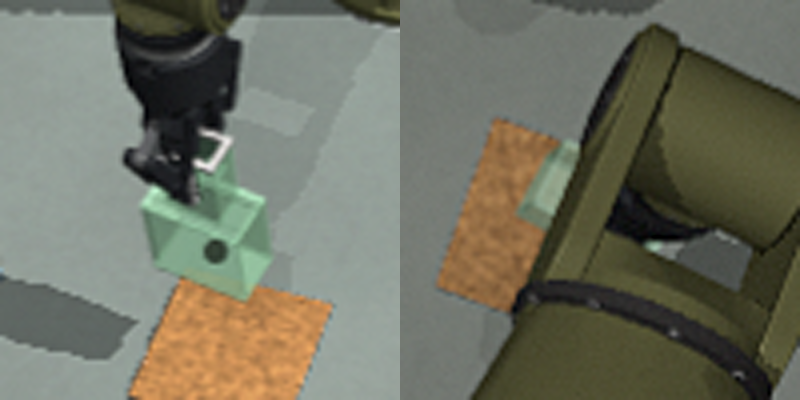

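The bottle hangs above the mat with the marble visible in the belly at (215,250) in the left panel. I compare the upright bottle's predicted corners with the ones seen there.

```bash
python3 - <<'E'
from h import *
c=cam('scene');s=read_state();p=s['ee_pos']+np.array([.0013,-.002,-.1077])
x=np.array([.88,-.475,0]);y=np.array([.475,.88,0])
for t in(0,5,-5):
  th=np.radians(t);z2=np.cos(th)*np.array([0,0,1])-np.sin(th)*y;y2=np.cos(th)*y+np.sin(th)*np.array([0,0,1])
  top=s['ee_pos']; 
  for h in(.084,0):print(t,h,[tuple(((proj(c,np.array([top[0]+.0013,top[1]-.002,top[2]])+a*.024*x+b*.042*y2+(h-.107)*z2)-[140,111]+.5)*4).astype(int)) for a,b in((1,-1),(1,1),(-1,-1),(-1,1))])
E
```

```text
0 0.084 [(np.int64(140), np.int64(204)), (np.int64(237), np.int64(242)), (np.int64(171), np.int64(159)), (np.int64(266), np.int64(195))]
0 0 [(np.int64(155), np.int64(265)), (np.int64(247), np.int64(302)), (np.int64(184), np.int64(221)), (np.int64(275), np.int64(257))]
5 0.084 [(np.int64(143), np.int64(207)), (np.int64(239), np.int64(240)), (np.int64(174), np.int64(162)), (np.int64(268), np.int64(193))]
5 0 [(np.int64(166), np.int64(271)), (np.int64(257), np.int64(303)), (np.int64(194), np.int64(227)), (np.int64(284), np.int64(258))]
-5 0.084 [(np.int64(137), np.int64(200)), (np.int64(235), np.int64(243)), (np.int64(168), np.int64(155)), (np.int64(264), np.int64(197))]
-5 0 [(np.int64(144), np.int64(258)), (np.int64(237), np.int64(300)), (np.int64(173), np.int64(214)), (np.int64(265), np.int64(255))]
```

It is upright within about 1°. Lowering.

arm_command(
  commands=[
    [[0, 0, 0, 0, 0, -1, 1], [0, 0, 0, 0, 0, -2, 1], [0, 0, 0, 0, 0, -2, 1], [0, 0, 0, 0, 0, -2, 1], [0, 0, 0, 0, 0, -2, 1], [0, 0, 0, 0, 0, -2, 1], [0, 0, 0, 0, 0, -1, 1], [0, 0, 0, 0, 0, -0.6, 1], [0, 0, 0, 0, 0, -0.3, 1], [0, 0, 0, 0, 0, 0, 1]],
  ],
)

```text
time: 15.95
ee_pos: [0.4887, -0.1951, 0.1185]
tcp_rot: [27.2, 89.8, -1.0]
contact_force: [-0.4, 1.1, -2.1]
grip_width: 0.368
```

arm_command(
  commands=[
    [[0, 0, 0, 0, 0, -0.1, 1], [0, 0, 0, 0, 0, -0.1, 1], [0, 0, 0, 0, 0, -0.1, 1], [0, 0, 0, 0, 0, -0.05, 1], [0, 0, 0, 0, 0, 0, 1], [0, 0, 0, 0, 0, 0, 1], [0, 0, 0, 0, 0, 0, 1], [0, 0, 0, 0, 0, 0, 1], [0, 0, 0, 0, 0, 0, 1], [0, 0, 0, 0, 0, 0, 1]],
  ],
)

```text
time: 17.2
ee_pos: [0.4885, -0.1951, 0.1148]
tcp_rot: [31.1, 89.8, 2.8]
contact_force: [0.1, -0.4, -2.1]
grip_width: 0.365
```

Another 1.5 mm at most, watching the force.

arm_command(
  commands=[
    [[0, 0, 0, 0, 0, -0.05, 1], [0, 0, 0, 0, 0, 0, 1], [0, 0, 0, 0, 0, -0.05, 1], [0, 0, 0, 0, 0, 0, 1], [0, 0, 0, 0, 0, 0, 1], [0, 0, 0, 0, 0, 0, 1], [0, 0, 0, 0, 0, 0, 1], [0, 0, 0, 0, 0, 0, 1], [0, 0, 0, 0, 0, 0, 1], [0, 0, 0, 0, 0, 0, 1]],
  ],
)

```text
time: 18.45
ee_pos: [0.4886, -0.1951, 0.1138]
tcp_rot: [31.0, 89.8, 2.8]
contact_force: [0.4, 1.0, -2.2]
grip_width: 0.365
```

arm_command(
  commands=[
    [[0, 0, 0, 0, 0, -0.05, 1], [0, 0, 0, 0, 0, 0, 1], [0, 0, 0, 0, 0, 0, 1], [0, 0, 0, 0, 0, -0.03, 1], [0, 0, 0, 0, 0, 0, 1], [0, 0, 0, 0, 0, 0, 1], [0, 0, 0, 0, 0, 0, 1], [0, 0, 0, 0, 0, 0, 1], [0, 0, 0, 0, 0, 0, 1], [0, 0, 0, 0, 0, 0, 1]],
  ],
)

```text
time: 19.7
ee_pos: [0.4888, -0.1951, 0.1137]
tcp_rot: [26.3, 89.8, -2.0]
contact_force: [-1.6, 2.1, 9.4]
grip_width: 0.373
```

Contact at 9 N. Now I open the fingers slowly.

arm_command(
  commands=[
    [[0, 0, 0, 0, 0, 0, 0.2], [0, 0, 0, 0, 0, 0, 0], [0, 0, 0, 0, 0, 0, -0.2], [0, 0, 0, 0, 0, 0, -0.4], [0, 0, 0, 0, 0, 0, -0.6], [0, 0, 0, 0, 0, 0, -0.8], [0, 0, 0, 0, 0, 0, -1], [0, 0, 0, 0, 0, 0, -1], [0, 0, 0, 0, 0, 0, -1], [0, 0, 0, 0, 0, 0, -1]],
  ],
)

```text
time: 20.95
ee_pos: [0.4886, -0.1951, 0.113]
tcp_rot: [31.2, 89.8, 2.9]
contact_force: [0.3, -0.6, -0.8]
grip_width: 1.002
```

arm_command(
  commands=[
    [[0, 0, 0, 0, 0, 1, -1], [0, 0, 0, 0, 0, 2, -1], [0, 0, 0, 0, 0, 2, -1], [0, 0, 0, 0, 0, 3, -1], [0, 0, 0, 0, 0, 3, -1], [0, 0, 0, 0, 0, 3, -1], [0, 0, 0, -3, 3, 1, -1], [0, 0, 0, -4, 4, 0, -1], [0, 0, 0, -4, 4, 0, -1], [0, 0, 0, -4, 4, 0, -1]],
  ],
)

```text
time: 22.2
ee_pos: [0.3371, -0.0441, 0.2635]
tcp_rot: [27.5, 89.8, -0.8]
contact_force: [0.4, 0.3, 0.7]
grip_width: 1.0
```

```bash
python3 - <<'E'
from h import *
ims=[]
for n in('scene','top'):
    c=cam(n);x,y=proj(c,np.array([.488,-.195,.07])).astype(int)-50;print(n,x,y);ims.append(cv2.resize(c['image'][y:y+100,x:x+100],(400,400),interpolation=cv2.INTER_CUBIC))
cv2.imwrite('pics/l5.png',np.hstack(ims));s=read_state();print(s['time'],s['contact_force'],s['ee_pos'])
E
```

```text
scene 145 136
top 275 163
22.3 [ 1.55835215 -1.23665547  0.91421472] [ 0.33618389 -0.0429481   0.26400188]
```

View pics/l5.png

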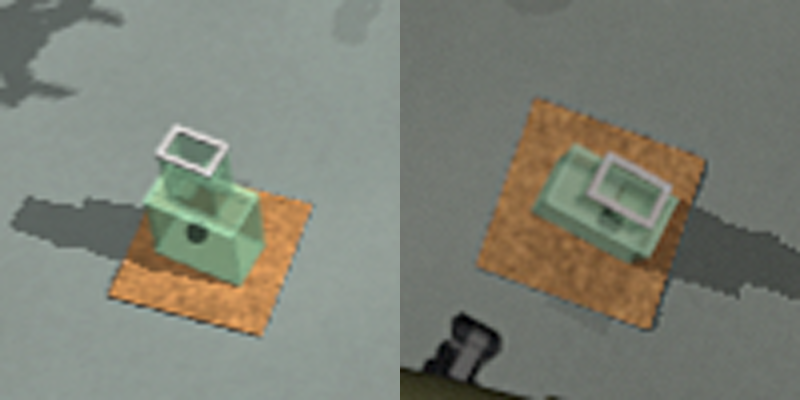

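The bottle stands upright and free on the mat. The rim centre is at (630,190) in the top panel and (192,149) in the scene panel, and the marble is in the belly at (197,233). I check the placing error and upright posture, then hand in.

```bash
python3 - <<'E'
from h import *
L=[]
for n,(x,y),(a,b),mc in(('scene',(145,136),(192.5,149.5),[(184,190),(313,205),(263,335),(109,297)]),('top',(275,163),(230.5,190),[(135,98),(307,158),(253,329),(78,267)])):
    c=cam(n); f=lambda p:((p[0]+.5)/4-.5+x,(p[1]+.5)/4-.5+y)
    r=onz(c,*f((a,b)),.16); m=np.mean([onz(c,*f(p),.006) for p in(mc if n=='top' else mc[1::2])],0); print(n,'rim',r,'mat',m,'err',np.linalg.norm((r-m)[:2])); L.append(ray(c,*f((a,b))))
(a,d),(b,e)=L;s=np.linalg.lstsq(np.c_[d,-e],b-a,rcond=None)[0];print(a+s[0]*d,b+s[1]*e)
E
```

```text
scene rim [ 0.49255391 -0.19624524  0.16      ] mat [ 0.49374814 -0.19464719  0.006     ] err 0.0019949836187741297
top rim [ 0.48889078 -0.19722818  0.16      ] mat [ 0.48714719 -0.19721413  0.006     ] err 0.0017436484363954883
[ 0.48944935 -0.19672762  0.15553841] [ 0.48931715 -0.19802794  0.15577099]
```

```bash
python3 -c "
from workcell import *
close_job();print(read_state()['time'])"
```

```text
the job is handed in; nothing more can be done
the job is handed in; nothing more can be done
```

I rocked the bottle until the marble dropped into the belly, stood the bottle on the middle of the cork mat, let go and handed the job in. No verdict is reported on handing in.

- **Rocking:** I gripped the neck across its thin sides, lifted the bottle and tilted it about 43° towards -y. The marble then measured 0.103 m above the underside, which is on the lower rib. I tilted it about 47° the other way and saw the marble in the belly.
- **Placing:** I lowered the bottle in steps of 1 mm or less at the end, until it touched the mat at about 9 N, well under 60 N. Then I opened the fingers slowly and backed the arm away.
- **Last checks:** At about 22 s the rim centre was within about 2 mm of the mat centre in both camera views. The bottle looked upright, and the marble was visible in the belly.
- **Disagreements:** The two cameras differ by about 4 to 7 mm in x, slightly more than the 2 mm calibration. Their two-view rim height was 155.6 mm against the expected 160 mm. I put both down to calibration and pixel-picking error. The marble's position on the lower rib came with a 9 mm gap between the two camera rays, so it was only a rough check.
- **Not checked:** I did not re-measure the lantern, jar, torch and ashtray afterwards. The planned path stayed clear of them and the readings showed no unexpected contact.

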